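# Show the medicine carton to the code reader

### The job

Stand the green-banded medicine carton, which lies flat on the trolley, up on the small end nearest its printed code and let go, so that it stands there by itself with nothing touching it but the trolley. Then pick it up again and show it to the code reader: hold it in the air, code end down and carton upright, the code squarely facing the reader's window, centred on it and 12 cm in front of it, and finish while still holding it there, still. Do not touch the reader, and leave the other cartons where they lie.

Things in the scene. Friction and masses are not known exactly. Their poses are not given: they have to be found in the camera images.
- carton_green: carton to show: white, green bands, 80 (x) x 60 (y) x 26 (z) mm, 90 g give or take 40%, lying flat. Origin: centre of the underside as it lies; z up, out of the code face; x along the length towards the code end (60 x 26 mm, all green), which starts pointing to the robot's left (+y) , 10 degrees behind to 35 ahead of that. Stood on that end x points down, and it stays up if let go within 10 degrees of upright
- carton_green_code (a point): centre of the 24 mm square black code on the carton's code face: at x = +20, y = 0, z = +26 mm in the carton's frame (20 mm from the code end; the top face's other half is a green panel). Axes as the carton. At the start it faces up; with the carton tipped straight onto its code end, it faces the way that end had pointed
- carton_green_back (a point): the point straight behind the code on the opposite broad face: at x = +20, y = 0, z = 0 mm in the carton's frame; axes as the carton
- carton_red: another carton, same size, shape and axes as the green one but with red bands, lying flat; leave alone
- carton_orange: another carton, same size, shape and axes as the green one but with orange bands, lying flat; leave alone
- reader: fixed code reader on the left (+y): grey foot 100 x 120 x 14 mm (centre at x = +20 mm), column 18 mm thick and 284 mm high at x = +22 mm, and a white head 44 (x) x 84 (y) x 56 (z) mm clamped at a height that varies, its front 30 mm before the origin. Origin on the trolley, z up; the dark window in the head's front looks along -x
- window (a point): centre of the reader's window, on the front of the head (the head reaches 28 mm above and below it); axes as the reader: the window looks along -x; height 170 to 230 mm above the trolley
- focus (a point): the point in the air 120 mm straight in front of the window's centre, at the window's height, where the centre of the code must be held; axes as the reader: x points from here to the window, z up
There are look-alikes about, which are no part of the job. Leave any pink or turquoise look-alike of the carton_green alone.

How it is judged:
On the way, in this order (a step that is already met when the one before it is completed fails the run):
1. the green carton stands by itself on the trolley on its code end, let go (angle between carton_green's own x axis and vertical above 3.02 rad and height (world z) of carton_green between 0.036 and 0.044 m and contact force between each of the fingers, the arm and carton_green below 0.1 N and linear speed of carton_green below 0.02 m/s), for 0.3 s.
2. the green carton is lifted, gripped by the fingers (height (world z) of carton_green above 0.09 m and contact force between the fingers and carton_green above 1 N), for 0.2 s.
At the end, for the whole second after the job is handed in: The fingers hold the green carton in the air, at rest: centre of its code within 20 mm of the focus point 120 mm before the reader's window, code end down and upright within 10 degrees, its code face towards the window and square to it within 11 degrees, touching neither the reader nor the trolley (contact force between the fingers and carton_green above 1 N and distance between carton_green_code and focus below 0.02 m and angle between carton_green's own x axis and vertical above 2.97 rad and angle between the z axis of carton_green and the x axis of focus, either way round below 0.2 rad and x of carton_green_back in the frame of focus below -0.002 m and height (world z) of carton_green above 0.12 m and linear speed of carton_green below 0.02 m/s and angular speed of carton_green below 0.2 rad/s and contact force between carton_green and reader below 0.1 N); the arm keeps its last pose, push and grip.
It fails at once if the reader is touched (contact force between reader and anything else above 1 N).
It fails at once if carton red is moved from its place (distance of carton_red from where it was at the start of the episode above 0.03 m).
It fails at once if carton orange is moved from its place (distance of carton_orange from where it was at the start of the episode above 0.03 m).
It also fails if it takes over 69 s, if anything falls off the work surface, if the arm or the gripper's body presses on something with over 40 N, if the wrist force passes 120 N, or if a joint passes its speed limit or range.

### The arm

A 6-joint arm with a two-finger parallel gripper is mounted at the origin on the work surface. World frame = base frame: x ahead of the robot, y to its left, z up, the work surface at z = 0. Lengths are in m, angles in rad, forces in N, time in s.
With the tool pointing down it reaches from about 0.425 to 0.95 m from the base axis. Payload 14.7 kg.
Tool frame: the origin (TCP) lies midway between the tips of the shut fingers; the grasp point (between the pads) lies 19 mm behind it (arm.hold_point_z is the distance from the TCP to the grasp point, in m); z points along the fingers, y is the direction in which the jaws open and shut (so a half turn about z gives the same grasp; the last joint's range is limited). The gripper opens to 85 mm and grips with 20 to 120 N. Pads are 22 mm wide; open, the fingers measure 114 mm over their backs; the gripper's body (76 mm by 85 mm) begins 54 mm behind the grasp point. The pads swing forward as they close: fully open they stand 13 mm farther back than shut.
Start: joints at [1.183, 0.48, 1.596, -0, 1.065, -0.047], TCP at [0.217, 0.613, 0.231] pointing down, gripper open.
Joint ranges: [-2.75, 2.75], [-0.82, 2.05], [0.23, 2.67], [-1.56, 4.7], [0.09, 2.69], [-2.92, 2.92]. Speed limits (rad/s): [1.89, 1.89, 2.39, 3.01, 3.01, 3.01].

### API

Orientations are given as a unit quaternion [w, x, y, z].
In Python, from plant import arm gives the robot as it stands.
- The arm moves only by the tool jog_arm, never from a script. Its arguments are lists of equal length, an entry for each row: "angular": the turn, a rotation vector about the world's x, y, z each as a share of pi/4 rad, from -1 to 1, a list of three; "delta_pos": the shift along the world's x, y, z each as a share of 40 cm, from -1 to 1, a list of three; "claw": the opening in per cent of the stroke, from 0 (shut) to 100 (fully open). In form: {"angular": [[ax, ay, az], ...], "delta_pos": [[tx, ty, tz], ...], "claw": [claw, ...]}. A call has 1 to 12 rows; each row shifts and turns the commanded pose from where the row before left it; what a row does not reach is not made up. A row lasts 1/8 s, in which the tool goes at most 62.5 mm and 10.7 degrees, less where a joint would pass 70% of its speed; a pose out of reach is approached as far as the arm can. A call with a number of a shift or a turn outside -1 to 1 is refused whole. A call with a gripper value outside its range is refused whole. The fingers move at their own pace and stop on an object; "newtons" is the grip in N (left out, the last holds). Time passes only in rows, so rows that do not move let the fingers close. It gives the time, the measured TCP pose, the force and the opening at its end, in the units of the state.
- arm.get_state(): the state, without advancing time (a new reading comes with each control period).
- arm.read_camera(name): name is "scene" or "top"; returns a dict with "image" (384x512x3 uint8, red, green, blue), "K" (3x3 intrinsics, pixels), "dist_coeffs" ([k1, k2, p1, p2, k3] as OpenCV has them; the pictures are not rectified), "pose" (4x4, takes a point from camera to world coordinates). Camera axes: x right, y down, z forward; pixel columns grow to the right and rows downward; lengths in m; the calibration is good to about 2 mm. A picture is of the moment at which its call begins. There is no depth.
- arm.sign_off(): hands the job in, once; it reports no verdict.
The state is a dict: "time_s": time; "joint_pos": joint angles; "qd": joint speeds; "joint_torque": joint torques, N m; "tcp_pos": TCP position; "tcp_rot": TCP orientation; "wrist_force": force on the tool from outside, world axes, zero at the start; "moment": the same for the moment, N m; "opening": finger opening in m.
Only numpy, scipy, OpenCV 4.12 (cv2) and the standard library are available. Lean on these libraries where they do the work, as an engineer would, in place of code of your own. Each camera call takes 0.05 s, during which the arm holds its last target. There are 200 camera calls.

## Working session

There is one attempt and no reset: what is moved stays moved. The work goes in short steps, Python scripts to look and compute and a tool call to move; the robot and the scene stay as the last step left them, time stands still between calls to the robot, and variables do not carry over. Pictures are saved under pics/ and viewed, about 8 in all and at most 12, crops included, and the job is handed in when it is done.

Besides the shell and the picture viewer there is one more tool, called after "Call:" as a command line: name --argument value ..., lists and objects as JSON in quotes. jog_arm: Moves the arm, as the interface text tells. Shift numbers are shares of 40 cm and turn numbers shares of pi/4 rad, none past 1 either way. Its arguments: {"type":"object","properties":{"angular":{"type":"array","items":{"type":"array","items":{"type":"number"}}},"delta_pos":{"type":"array","items":{"type":"array","items":{"type":"number"}}},"claw":{"type":"array","items":{"type":"number"}},"newtons":{"type":"number"}},"required":["angular","delta_pos","claw"]}

```bash
mkdir -p pics; cat > h.py <<'E'
import numpy as np, cv2
from plant import arm
def grab(n,f):
    c=arm.read_camera(n); cv2.imwrite(f"pics/{f}.png",c["image"][:,:,::-1]); 
    np.savez(f"pics/{f}.npz",**{k:np.array(v) for k,v in c.items()}); return c
def load(f): return dict(np.load(f"pics/{f}.npz"))
def ray(c,uv):
    p=cv2.undistortPoints(np.array(uv,float).reshape(-1,1,2),c["K"],np.array(c["dist_coeffs"],float)).reshape(-1,2)
    d=np.c_[p,np.ones(len(p))]@c["pose"][:3,:3].T
    return c["pose"][:3,3],d
def onz(c,uv,z):
    o,d=ray(c,uv); return o+d*((z-o[2])/d[:,2:3])
def tri(c1,u1,c2,u2):
    A=np.zeros((3,3));b=np.zeros(3)
    for c,u in((c1,u1),(c2,u2)):
        o,d=ray(c,[u]); d=d[0]/np.linalg.norm(d[0]); M=np.eye(3)-np.outer(d,d); A+=M;b+=M@o
    return np.linalg.solve(A,b)
def proj(c,P):
    T=np.linalg.inv(c["pose"]); r,_=cv2.Rodrigues(T[:3,:3])
    return cv2.projectPoints(np.array(P,float).reshape(-1,1,3),r,T[:3,3],c["K"],np.array(c["dist_coeffs"],float))[0].reshape(-1,2)
E
python3 - <<'E'
from h import *
s=grab("scene","s0");t=grab("top","t0")
for c in(s,t): print(np.round(c["pose"],3),c["K"])
print(arm.get_state())
E
```

```text
[[-0.75   0.466 -0.47   1.108]
 [ 0.662  0.518 -0.542  0.583]
 [-0.009 -0.717 -0.697  0.891]
 [ 0.     0.     0.     1.   ]] [[347.54296583   0.         258.31516161]
 [  0.         347.54296583 192.96620874]
 [  0.           0.           1.        ]]
[[-0.03  -0.997  0.072  0.515]
 [-1.     0.03   0.008 -0.024]
 [-0.01  -0.072 -0.997  1.158]
 [ 0.     0.     0.     1.   ]] [[392.20506928   0.         253.28338022]
 [  0.         392.20506928 192.13765699]
 [  0.           0.           1.        ]]
{'time_s': 0.1, 'joint_pos': array([ 1.18338668e+00,  4.80732848e-01,  1.59678480e+00,  4.06907736e-05,
        1.06510659e+00, -4.65999029e-02]), 'qd': array([ 0.0005809 , -0.00088782, -0.001053  , -0.00050469, -0.00197037,
        0.00161819]), 'joint_torque': array([-2.46995833e-04, -9.52240562e+01, -4.31044078e+01, -1.08389393e-04,
        5.01395189e-03,  7.24685805e-06]), 'tcp_pos': array([0.2170972 , 0.61229975, 0.23076983]), 'tcp_rot': array([-1.28429131e-04,  1.69591072e-01,  9.85514384e-01, -4.99862303e-04]), 'wrist_force': array([-0.00174007, -0.34835067, -0.8065102 ]), 'moment': array([-0.01278711,  0.03835121, -0.0179141 ]), 'opening': 0.08548745524575446}
```

View pics/s0.png

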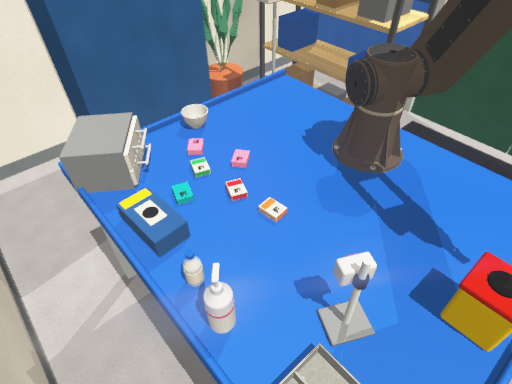

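View pics/t0.png

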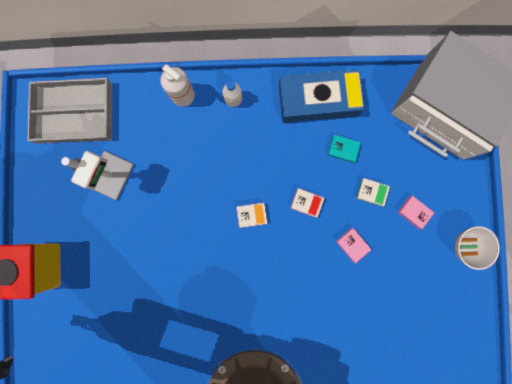

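Candidates for the target:
- White and green carton: top (374,192), scene (200,167). This one fits the description.
- Turquoise: top (344,148).
- Pink: top (417,212) and (354,246).
- Red: top (308,203).
- Orange: top (252,215).

The green one has its code on the left, which is +y. Next I check it in a crop and measure it.

```bash
python3 - <<'E'
from h import *
t=load("t0");s=load("s0")
a=cv2.resize(t["image"][160:225,330:445],None,fx=5,fy=5,interpolation=cv2.INTER_CUBIC)
b=cv2.resize(s["image"][235:350,300:390],None,fx=5,fy=5,interpolation=cv2.INTER_CUBIC)
e=cv2.resize(t["image"][140:210,50:145],None,fx=3,fy=3,interpolation=cv2.INTER_CUBIC)
W=np.zeros((575,790,3),np.uint8); W[:b.shape[0],:320]=b[:,:320][:575] if 0 else cv2.resize(b,(320,409))[:575][:409].shape and 0
W=np.zeros((600,800,3),np.uint8)
a=cv2.resize(a,(460,260)); W[:260,:460]=a; W[265:265+e.shape[0],:e.shape[1]]=e
b=cv2.resize(b,(330,422)); W[:422,465:795]=b
cv2.imwrite("pics/crop.png",W[:,:,::-1])
im=t["image"].astype(int)
m=((im[:,:,2]-im[:,:,0]<60)|(im[:,:,0]>150)).astype(np.uint8)   # non-blue
r=np.zeros_like(m); r[172:212,350:396]=1
m=m*r
c=max(cv2.findContours(m,cv2.RETR_EXTERNAL,cv2.CHAIN_APPROX_NONE)[0],key=cv2.contourArea)
R=cv2.minAreaRect(c);bx=cv2.boxPoints(R);print(R,bx)
P=onz(t,bx,0.026);print(P, P.mean(0))
for i in range(4): d=P[(i+1)%4]-P[i];print(np.linalg.norm(d),np.degrees(np.arctan2(d[1],d[0])))
g=((im[:,:,1]>im[:,:,0]+40)&(im[:,:,1]>im[:,:,2]+20)&(r>0)); w=((im.min(2)>150)&(r>0)); k=((im.max(2)<90)&(r>0))
for n,q in(("g",g),("w",w),("k",k)):
    y,x=np.nonzero(q); print(n,len(x),x.mean(),y.mean(), onz(t,[[x.mean(),y.mean()]],.026))
E
```

```text
((373.06488037109375, 191.78919982910156), (29.555631637573242, 21.909399032592773), 17.102725982666016) [[355.71893 197.91353]
 [362.16217 176.97298]
 [390.41083 185.66487]
 [383.9676  206.60542]]
[[ 0.57100152 -0.31149486  0.026     ]
 [ 0.6313518  -0.33333116  0.026     ]
 [ 0.60351615 -0.41490151  0.026     ]
 [ 0.54325636 -0.39269868  0.026     ]] [ 0.58728146 -0.36310655  0.026     ]
0.06417927625119997 -19.89144558235075
0.08618901307916 -108.84205816804682
0.06421999743620248 159.77358165938261
0.08581290440697262 71.13608130621957
g 167 380.03592814371257 193.7425149700599 [[ 0.5809196  -0.38314386  0.026     ]]
w 374 370.5347593582888 191.18716577540107 [[ 0.58919651 -0.35570893  0.026     ]]
k 3 369.3333333333333 187.66666666666666 [[ 0.59954341 -0.35272083  0.026     ]]
```

View pics/crop.png

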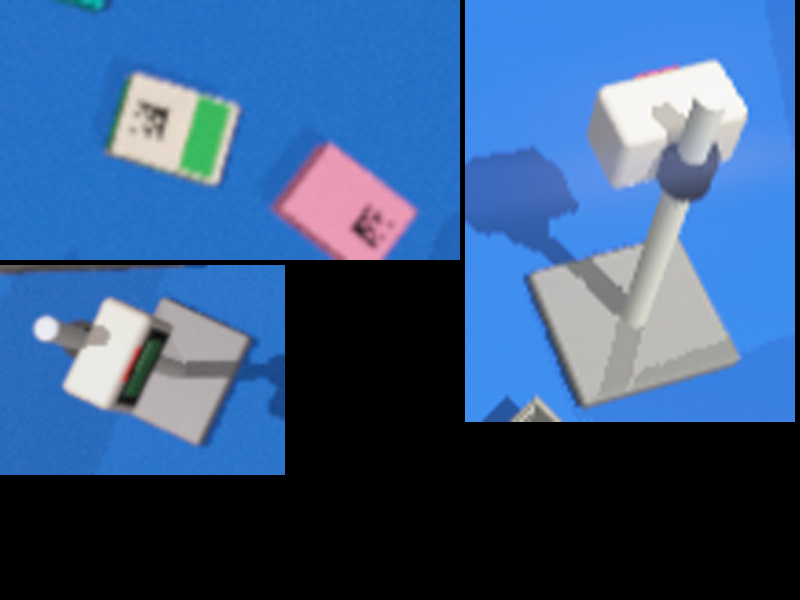

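The crop confirms the choice: white top with a green panel, code on the left half, green end visible at far left. Next I get the reader's pose from the foot corners, and the window's height from the head's front face.

```bash
python3 - <<'E'
from h import *
t=load("t0");s=load("s0")
S=lambda x,y:(300+(x-465)/3.667-.4,235+y/3.667-.4)
T=lambda x,y:(50+x/3-.3,140+(y-265)/3-.3)
F=onz(s,[S(528,277),S(676,240),S(738,358),S(582,405)],.014);print(F,F.mean(0))
for i in range(4): d=F[(i+1)%4]-F[i];print(np.linalg.norm(d),np.degrees(np.arctan2(d[1],d[0])))
G=onz(t,[T(248,345),T(203,443)],.014);d=G[0]-G[1];print("top front edge",G,np.linalg.norm(d),np.degrees(np.arctan2(d[1],d[0])))
print("col top",tri(t,T(45,328),s,S(708,105)))
yaw=np.arctan2(d[1],d[0])+0
# reader y axis is horizontal along edge; x axis perpendicular pointing to +y world
for yy in (yaw+np.pi/2,): 
    ex=np.array([np.cos(yy),np.sin(yy),0]);
    o0=G.mean(0)
    for n,uv in dict(topL=T(152,318),topR=T(118,400),botL=T(168,332),botR=T(134,405)).items():
        o,dd=ray(t,[uv]);dd=dd[0];l=((o0-o)@ex)/(dd@ex);print(n,o+l*dd)
    print(np.degrees(yy),o0)
E
```

```text
[[0.69931351 0.34375112 0.014     ]
 [0.59482685 0.39727348 0.014     ]
 [0.63538878 0.48049104 0.014     ]
 [0.7413948  0.42971533 0.014     ]] [0.66773098 0.41280774 0.014     ]
0.11739720662318383 152.87661208457882
0.09257663257908243 64.01445807756537
0.1175391343158692 -25.593904867111615
0.09571144236537331 -116.08271825577391
top front edge [[0.68521148 0.34081067 0.014     ]
 [0.5895081  0.38643329 0.014     ]] 0.10602150492774051 -25.487535822931136
col top [0.66583779 0.41471127 0.27696098]
topL [0.67551398 0.34543355 0.2427787 ]
topR [0.61152821 0.37593612 0.23592557]
botL [0.67028499 0.34792626 0.20290521]
botR [0.61035589 0.37649497 0.20334054]
64.51246417706886 [0.63735979 0.36362198 0.014     ]
```

Call:
jog_arm --angular '[[0,0,-0.166],[0,0,-0.166],[0,0,-0.166],[0,0,-0.166],[0,0,-0.166],[0,0,-0.166],[0,0,-0.166],[0,0,-0.166],[0,0,-0.166],[0,0,-0.166],[0,0,-0.166],[0,0,-0.166]]' --delta_pos '[[0.059,-0.1275,0.006],[0.059,-0.1275,0.006],[0.059,-0.1275,0.006],[0.059,-0.1275,0.006],[0.059,-0.1275,0.006],[0.059,-0.1275,0.006],[0.059,-0.1275,0.006],[0.059,-0.1275,0.006],[0.059,-0.1275,0.006],[0.059,-0.1275,0.006],[0.059,-0.1275,0.006],[0.059,-0.1275,0.006]]' --claw '[100,100,100,100,100,100,100,100,100,100,100,100]' --newtons 40

```text
time_s: 1.6
tcp_pos: [0.5008, -0.0012, 0.2601]
tcp_rot: [-0.0, 0.816, 0.578, 0.0]
wrist_force: [1.2, 0.6, -0.1]
opening: 0.0855
```

Call:
jog_arm --angular '[[0.118,-0.041,0],[0.118,-0.041,0],[0.118,-0.041,0],[0.118,-0.041,0],[0.118,-0.041,0],[0.118,-0.041,0],[0.118,-0.041,0],[0.118,-0.041,0],[0,0,0],[0,0,0]]' --delta_pos '[[0.0184,-0.138,-0.0188],[0.0184,-0.138,-0.0188],[0.0184,-0.138,-0.0188],[0.0184,-0.138,-0.0188],[0.0184,-0.138,-0.0188],[0.0184,-0.138,-0.0188],[0.0184,-0.138,-0.0188],[0.0184,-0.138,-0.0188],[0,0,0],[0,0,0]]' --claw '[100,100,100,100,100,100,100,100,100,100]'

```text
time_s: 2.85
tcp_pos: [0.5583, -0.4353, 0.1995]
tcp_rot: [-0.221, 0.754, 0.536, 0.308]
wrist_force: [-0.6, 0.8, 0.2]
opening: 0.0853
```

```bash
cat >> h.py <<'E'
from scipy.spatial.transform import Rotation as Ro
def st():
    s=arm.get_state(); R=Ro.from_quat(np.roll(s["tcp_rot"],-1)).as_matrix()
    print(round(s["time_s"],2),"tcp",s["tcp_pos"].round(4),"y",R[:,1].round(3),"z",R[:,2].round(3),"q",s["joint_pos"].round(2),"F",s["wrist_force"].round(1),"op",round(s["opening"],4)); return s["tcp_pos"],R
def rotto(R,Rd): return Ro.from_matrix(Rd@R.T).as_rotvec()/(np.pi/4)
E
python3 - <<'E'
from h import *
p,R=st()
t=load("t0");s=load("s0")
a=cv2.resize(t["image"][146:206,66:126],None,fx=6.5,fy=6.5,interpolation=cv2.INTER_CUBIC)
b=cv2.resize(s["image"][245:305,320:380],None,fx=6.5,fy=6.5,interpolation=cv2.INTER_CUBIC)
cv2.imwrite("pics/head.png",np.hstack([a,b])[:,:,::-1])
E
```

```text
2.85 tcp [ 0.5583 -0.4353  0.1995] y [ 0.945 -0.327 -0.003] z [ 0.228  0.663 -0.713] q [-1.    0.86  1.2   0.58  1.61 -0.81] F [-0.6  0.8  0.2] op 0.0853
```

View pics/head.png

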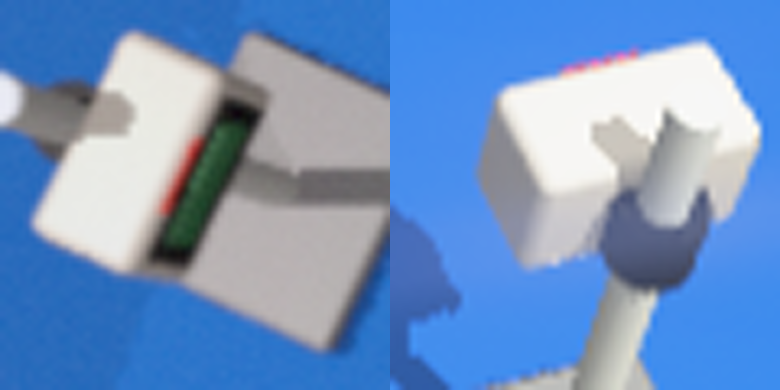

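The crops show all four top corners of the head in both views: top crop (222,75), (125,273), (125,35), (35,225); scene crop (503,92), (705,42), (547,193), (757,135). The tilt is in place. I triangulate the head and prepare the approach.

```bash
python3 - <<'E'
from h import *
t=load("t0");s=load("s0")
T=lambda x,y:(66+x/6.5-.42,146+y/6.5-.42)
S=lambda x,y:(320+(x-390)/6.5-.42,245+y/6.5-.42)
Q=np.array([tri(t,T(*a),s,S(*b)) for a,b in [((222,75),(503,92)),((125,273),(705,42)),((35,225),(757,135)),((125,35),(547,193))]])
print(Q.round(4),Q.mean(0))
for i in range(4): d=Q[(i+1)%4]-Q[i];print(np.linalg.norm(d).round(4),np.degrees(np.arctan2(d[1],d[0])))
E
```

```text
[[0.6767 0.3509 0.2354]
 [0.6055 0.3859 0.2353]
 [0.6243 0.4207 0.2349]
 [0.6947 0.3873 0.2333]] [0.65031127 0.38619812 0.23471449]
0.0794 153.84437693863205
0.0395 61.50357000493074
0.0779 -25.35830438374985
0.0406 -116.28065903205727
```

Call:
jog_arm --angular '[[0,0,0],[0,0,0],[0,0,0],[0,0,0]]' --delta_pos '[[0,-0.006,-0.08],[0,-0.005,-0.08],[0,-0.005,-0.08],[0,0,0]]' --claw '[100,100,100,100]'

```text
time_s: 3.35
tcp_pos: [0.5578, -0.4403, 0.1012]
tcp_rot: [-0.222, 0.754, 0.536, 0.308]
wrist_force: [-0.4, 0.5, 0.5]
opening: 0.0855
```

```bash
python3 - <<'E'
from h import *
st(); grab("scene","s1"); t=grab("top","t1")
s=load("s1")["image"]
a=cv2.resize(s[110:240,140:300],None,fx=2.4,fy=2.4,interpolation=cv2.INTER_CUBIC);b=cv2.resize(t["image"][140:270,320:480],None,fx=2.4,fy=2.4,interpolation=cv2.INTER_CUBIC)
cv2.imwrite("pics/pre.png",np.hstack([a,b])[:,:,::-1])
E
```

```text
3.35 tcp [ 0.5578 -0.4403  0.1012] y [ 0.945 -0.327 -0.006] z [ 0.226  0.665 -0.712] q [-1.    0.97  1.23  0.58  1.51 -0.88] F [-0.4  0.5  0.5] op 0.0855
```

View pics/pre.png

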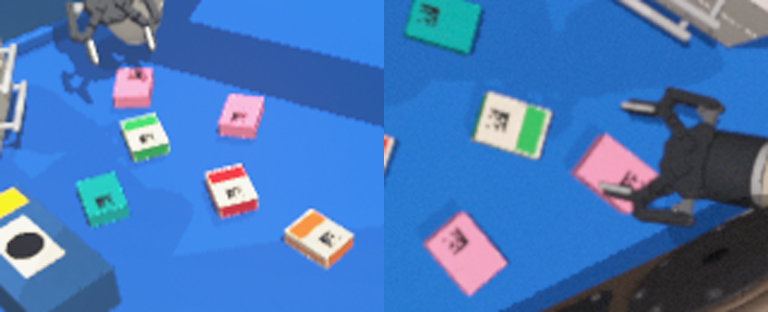

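The carton lies in line with the jaws, and the pink look-alike sits below the path with clearance. Approaching now.

Call:
jog_arm --angular '[[0,0,0],[0,0,0],[0,0,0],[0,0,0],[0,0,0],[0,0,0],[0,0,0],[0,0,0],[0,0,0],[0,0,0]]' --delta_pos '[[0.0091,0.0245,-0.0285],[0.0091,0.0245,-0.0285],[0.0091,0.0245,-0.0285],[0.0091,0.0245,-0.0285],[0.0091,0.0245,-0.0285],[0.0091,0.0245,-0.0285],[0.0091,0.0245,-0.0285],[0.0091,0.0245,-0.0285],[0,0,0],[0,0,0]]' --claw '[100,100,100,100,100,100,100,100,100,100]'

```text
time_s: 4.7
tcp_pos: [0.588, -0.3638, 0.0135]
tcp_rot: [-0.22, 0.754, 0.537, 0.308]
wrist_force: [-0.5, -0.2, -0.1]
opening: 0.0853
```

```bash
python3 - <<'E'
from h import *
st(); s=grab("scene","s2")["image"]; t=grab("top","t2")
a=cv2.resize(s[120:200,150:250],None,fx=3.8,fy=3.8,interpolation=cv2.INTER_CUBIC);b=cv2.resize(t["image"][155:235,330:430],None,fx=3.8,fy=3.8,interpolation=cv2.INTER_CUBIC)
cv2.imwrite("pics/g.png",np.hstack([a,b])[:,:,::-1])
E
```

```text
4.7 tcp [ 0.588  -0.3638  0.0135] y [ 0.945 -0.327 -0.001] z [ 0.228  0.662 -0.714] q [-0.92  1.03  1.37  0.65  1.31 -0.94] F [-0.5 -0.2 -0.1] op 0.0853
```

View pics/g.png

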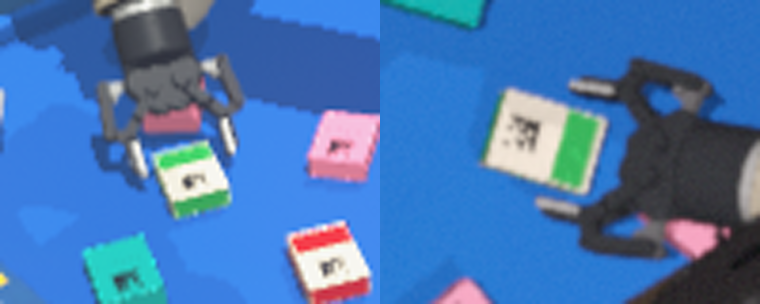

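The fingers straddle the green carton, with tips near its middle at crop (570,88) and (538,205). I go slightly deeper and close.

Call:
jog_arm --angular '[[0,0,0],[0,0,0],[0,0,0],[0,0,0],[0,0,0],[0,0,0],[0,0,0],[0,0,0],[0,0,0],[0,0,0]]' --delta_pos '[[0.003,0.008,-0.011],[0,0,0],[0,0,0],[0,0,0],[0,0,0],[0,0,0],[0,0,0],[0,0,0],[0,0,0],[0,0,0]]' --claw '[100,100,70,50,40,40,40,40,40,40]' --newtons 40

```text
time_s: 6.05
tcp_pos: [0.5891, -0.3605, 0.0091]
tcp_rot: [-0.22, 0.754, 0.537, 0.308]
wrist_force: [-1.7, -3.4, 5.9]
opening: 0.0594
```

```bash
python3 - <<'E'
from h import *
st()
E
```

```text
6.05 tcp [ 0.5891 -0.3605  0.0091] y [ 0.945 -0.327 -0.001] z [ 0.228  0.662 -0.714] q [-0.92  1.03  1.37  0.65  1.3  -0.95] F [-1.7 -3.4  5.9] op 0.0594
```

Call:
jog_arm --angular '[[0,0,0],[0,0,0],[0,0,0],[0,0,0],[0,0,0]]' --delta_pos '[[0,0,0.03],[0,0,0.07],[0,0,0.1],[0,0,0.1],[0,0,0]]' --claw '[40,40,40,40,40]'

```text
time_s: 6.68
tcp_pos: [0.5904, -0.3616, 0.1341]
tcp_rot: [-0.217, 0.754, 0.538, 0.308]
wrist_force: [-0.3, 0.7, -0.7]
opening: 0.059
```

Call:
jog_arm --angular '[[-0.189,0.0654,0],[-0.189,0.0654,0],[-0.189,0.0654,0],[-0.189,0.0654,0],[-0.189,0.0654,0],[-0.189,0.0654,0],[-0.189,0.0654,0],[-0.189,0.0654,0],[-0.189,0.0654,0],[-0.189,0.0654,0],[0,0,0],[0,0,0]]' --delta_pos '[[0,0,0],[0,0,0],[0,0,0],[0,0,0],[0,0,0],[0,0,0],[0,0,0],[0,0,0],[0,0,0],[0,0,0],[0,0,0],[0,0,0]]' --claw '[40,40,40,40,40,40,40,40,40,40,40,40]'

```text
time_s: 8.18
tcp_pos: [0.589, -0.3603, 0.1292]
tcp_rot: [0.224, 0.752, 0.535, -0.315]
wrist_force: [0.1, -1.1, -0.7]
opening: 0.0595
```

```bash
python3 - <<'E'
from h import *
p,R=st(); s=grab("scene","s3")["image"]; t=grab("top","t3")
# remaining turn to tool z=(-ex_c - zhat)/sqrt2
ex=R[:,1].copy();ex[2]=0;ex/=np.linalg.norm(ex); y=ex; xc=np.array([-y[1],y[0],0])
z=(-xc-np.array([0,0,1]))/2**.5; print("xc",xc,"rem",rotto(R,np.c_[np.cross(y,z),y,z]).round(4))
a=cv2.resize(s[90:220,130:290],None,fx=2.4,fy=2.4,interpolation=cv2.INTER_CUBIC);b=cv2.resize(t["image"][130:260,290:450],None,fx=2.4,fy=2.4,interpolation=cv2.INTER_CUBIC)
cv2.imwrite("pics/up.png",np.hstack([a,b])[:,:,::-1])
E
```

```text
8.18 tcp [ 0.589  -0.3603  0.1292] y [ 0.945 -0.329 -0.   ] z [-0.234 -0.673 -0.702] q [-0.21  0.77  1.65 -0.93  1.08  0.74] F [ 0.1 -1.1 -0.7] op 0.0595
xc [0.32850036 0.94450385 0.        ] rem [ 0.0085 -0.003  -0.    ]
```

View pics/up.png

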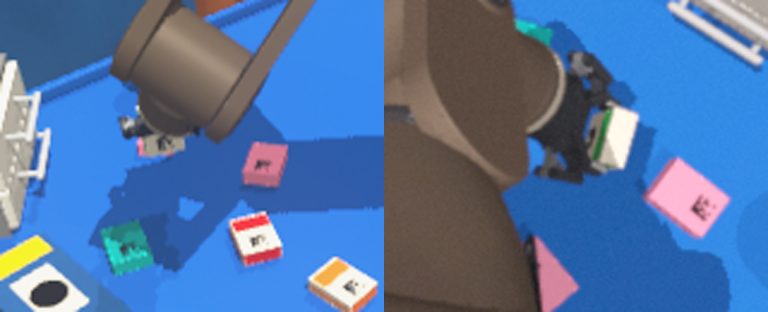

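The carton is held upright, with the white end on top and the code side at left, at crop (615,135). The carton end should be about 34 mm below the TCP. Lowering.

Call:
jog_arm --angular '[[0,0,0],[0,0,0],[0,0,0],[0,0,0],[0,0,0],[0,0,0],[0,0,0],[0,0,0]]' --delta_pos '[[0,0,-0.035],[0,0,-0.04],[0,0,-0.04],[0,0,-0.04],[0,0,-0.04],[0,0,-0.015],[0,0,0],[0,0,0]]' --claw '[40,40,40,40,40,40,40,40]'

```text
time_s: 9.28
tcp_pos: [0.5893, -0.3603, 0.0454]
tcp_rot: [0.225, 0.751, 0.534, -0.315]
wrist_force: [0.2, 0.8, -1.0]
opening: 0.0592
```

Call:
jog_arm --angular '[[0,0,0],[0,0,0],[0,0,0]]' --delta_pos '[[0,0,-0.005],[0,0,-0.003],[0,0,0]]' --claw '[40,40,40]'

```text
time_s: 9.65
tcp_pos: [0.589, -0.3603, 0.0417]
tcp_rot: [0.224, 0.751, 0.534, -0.316]
wrist_force: [-0.0, 0.3, -0.8]
opening: 0.0592
```

Call:
jog_arm --angular '[[0,0,0],[0,0,0],[0,0,0]]' --delta_pos '[[0,0,-0.003],[0,0,-0.003],[0,0,0]]' --claw '[40,40,40]'

```text
time_s: 10.02
tcp_pos: [0.589, -0.3602, 0.0391]
tcp_rot: [0.224, 0.751, 0.534, -0.316]
wrist_force: [-0.1, 0.3, -0.5]
opening: 0.0592
```

Call:
jog_arm --angular '[[0,0,0],[0,0,0],[0,0,0]]' --delta_pos '[[0,0,-0.003],[0,0,-0.002],[0,0,0]]' --claw '[40,40,40]'

```text
time_s: 10.4
tcp_pos: [0.589, -0.3602, 0.0372]
tcp_rot: [0.224, 0.751, 0.534, -0.316]
wrist_force: [0.6, -0.5, -0.1]
opening: 0.059
```

Call:
jog_arm --angular '[[0,0,0],[0,0,0],[0,0,0]]' --delta_pos '[[0,0,-0.003],[0,0,0],[0,0,0]]' --claw '[40,40,40]'

```text
time_s: 10.78
tcp_pos: [0.589, -0.3603, 0.0361]
tcp_rot: [0.224, 0.751, 0.534, -0.316]
wrist_force: [0.7, -0.2, -1.4]
opening: 0.0596
```

Call:
jog_arm --angular '[[0,0,0],[0,0,0],[0,0,0]]' --delta_pos '[[0,0,-0.002],[0,0,0],[0,0,0]]' --claw '[40,40,40]'

```text
time_s: 11.15
tcp_pos: [0.589, -0.3603, 0.036]
tcp_rot: [0.225, 0.751, 0.534, -0.316]
wrist_force: [-1.5, 3.5, 7.7]
opening: 0.0595
```

Contact: the upward force has risen to 7.7 N. I back off a touch and release slowly.

Call:
jog_arm --angular '[[0,0,0],[0,0,0],[0,0,0],[0,0,0],[0,0,0],[0,0,0],[0,0,0],[0,0,0],[0,0,0],[0,0,0],[0,0,0],[0,0,0]]' --delta_pos '[[0,0,0.001],[0,0,0],[0,0,0],[0,0,0],[0,0,0],[0,0,0],[0,0,0],[0,0,0],[0,0,0],[0,0,0],[0,0,0],[0,0,0]]' --claw '[40,40,70,72,76,80,85,90,95,100,100,100]' --newtons 20

```text
time_s: 12.65
tcp_pos: [0.589, -0.3603, 0.0357]
tcp_rot: [0.224, 0.751, 0.534, -0.316]
wrist_force: [0.4, -0.1, 1.1]
opening: 0.0855
```

```bash
python3 - <<'E'
from h import *
p,R=st(); s=grab("scene","s4")["image"]; t=grab("top","t4")
a=cv2.resize(s[110:200,140:250],None,fx=3.5,fy=3.5,interpolation=cv2.INTER_CUBIC);b=cv2.resize(t["image"][150:240,320:430],None,fx=3.5,fy=3.5,interpolation=cv2.INTER_CUBIC)
cv2.imwrite("pics/rel.png",np.hstack([a,b])[:,:,::-1])
E
```

```text
12.65 tcp [ 0.589  -0.3603  0.0357] y [ 0.945 -0.328  0.   ] z [-0.234 -0.674 -0.7  ] q [-0.2   0.9   1.66 -1.    1.    0.88] F [ 0.4 -0.1  1.1] op 0.0855
```

View pics/rel.png

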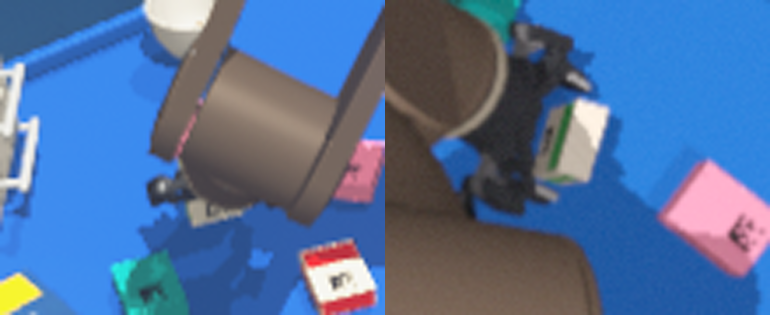

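The carton stands free with the fingers open on both sides. Retreating back along the tool axis, then turning the tool vertical.

Call:
jog_arm --angular '[[0,0,0],[0,0,0],[0,0,0],[0,0,0],[0,0,0],[0,0,0],[0,0,0],[0,0,0],[0,0,0]]' --delta_pos '[[0,0,0],[0.0064,0.018,0.019],[0.0127,0.0365,0.038],[0.0127,0.0365,0.038],[0.0127,0.0365,0.038],[0.0127,0.0365,0.038],[0.0127,0.0365,0.038],[0.0127,0.0365,0.038],[0,0,0]]' --claw '[100,100,100,100,100,100,100,100,100]'

```text
time_s: 13.88
tcp_pos: [0.6234, -0.2644, 0.1358]
tcp_rot: [0.225, 0.751, 0.535, -0.315]
wrist_force: [0.1, -0.2, -0.1]
opening: 0.0855
```

Call:
jog_arm --angular '[[0.118,-0.041,0],[0.118,-0.041,0],[0.118,-0.041,0],[0.118,-0.041,0],[0.118,-0.041,0],[0.118,-0.041,0],[0.118,-0.041,0],[0.118,-0.041,0],[0,0,0],[0,0,0]]' --delta_pos '[[0.01,0.04,0.03],[0.01,0.04,0.03],[0.01,0.03,0.03],[0,0,0],[0,0,0],[0,0,0],[0,0,0],[0,0,0],[0,0,0],[0,0,0]]' --claw '[100,100,100,100,100,100,100,100,100,100]'

```text
time_s: 15.12
tcp_pos: [0.6336, -0.2217, 0.17]
tcp_rot: [0.003, 0.815, 0.579, -0.005]
wrist_force: [1.3, 0.3, 0.4]
opening: 0.085
```

```bash
python3 - <<'E'
from h import *
p,R=st(); s=grab("scene","s5")["image"]; t=grab("top","t5")
a=cv2.resize(s[110:200,140:250],None,fx=3.5,fy=3.5,interpolation=cv2.INTER_CUBIC);b=cv2.resize(t["image"][150:240,320:430],None,fx=3.5,fy=3.5,interpolation=cv2.INTER_CUBIC)
cv2.imwrite("pics/stand.png",np.hstack([a,b])[:,:,::-1])
im=t["image"].astype(int); m=(im.min(2)>150).astype(np.uint8); r=np.zeros_like(m); r[170:215,355:400]=1; m*=r
c=max(cv2.findContours(m,cv2.RETR_EXTERNAL,cv2.CHAIN_APPROX_NONE)[0],key=cv2.contourArea)
Rr=cv2.minAreaRect(c);P=onz(t,cv2.boxPoints(Rr),.08);print(Rr,P.mean(0))
for i in range(2): d=P[i+1]-P[i];print(np.linalg.norm(d),np.degrees(np.arctan2(d[1],d[0])))
E
```

```text
15.12 tcp [ 0.6336 -0.2217  0.17  ] y [ 0.944 -0.329 -0.001] z [-0.005 -0.011 -1.   ] q [-0.37  0.57  1.6  -0.01  0.97 -0.03] F [1.3 0.3 0.4] op 0.085
((375.75469970703125, 189.8584747314453), (9.3405179977417, 21.290884017944336), 15.945394515991211) [ 0.58895848 -0.35467382  0.08      ]
0.059442058055094144 -18.893192344925463
0.02596808277393309 -107.66735161683974
```

View pics/stand.png

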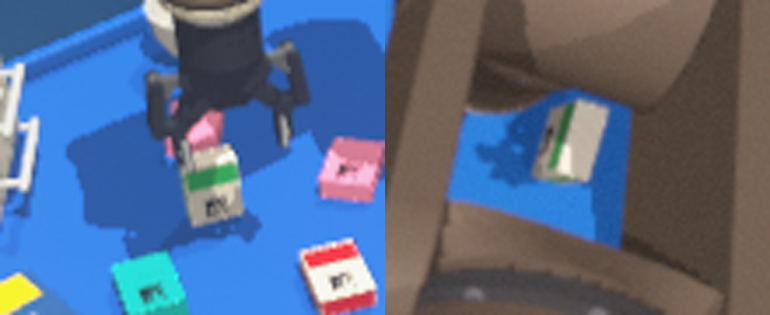

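The carton stands upright by itself, code down; top-face centre is (0.589,-0.355), in line with the jaws to 0.5°. I move over it.

Call:
jog_arm --angular '[[0,0,0],[0,0,0],[0,0,0],[0,0,0],[0,0,0],[0,0,0]]' --delta_pos '[[-0.0275,-0.0836,0],[-0.0275,-0.0836,0],[-0.0275,-0.0836,0],[-0.0275,-0.0836,0],[0,0,0],[0,0,0]]' --claw '[100,100,100,100,100,100]'

```text
time_s: 15.98
tcp_pos: [0.5903, -0.3543, 0.1703]
tcp_rot: [0.003, 0.815, 0.58, -0.004]
wrist_force: [-0.1, -0.6, 1.6]
opening: 0.0857
```

```bash
python3 - <<'E'
from h import *
st()
E
```

```text
15.97 tcp [ 0.5903 -0.3543  0.1703] y [ 0.945 -0.328 -0.001] z [-0.004 -0.01  -1.   ] q [-0.58  0.59  1.56 -0.01  0.99 -0.24] F [-0.1 -0.6  1.6] op 0.0857
```

Call:
jog_arm --angular '[[0.013,-0.005,0],[0,0,0],[0,0,0],[0,0,0],[0,0,0],[0,0,0],[0,0,0],[0,0,0]]' --delta_pos '[[-0.002,-0.002,-0.05],[0,0,-0.05],[0,0,-0.05],[0,0,-0.05],[0,0,-0.05],[0,0,-0.05],[0,0,-0.02],[0,0,0]]' --claw '[100,100,100,100,100,100,100,100]'

```text
time_s: 16.98
tcp_pos: [0.589, -0.3559, 0.0419]
tcp_rot: [-0.0, 0.815, 0.58, 0.0]
wrist_force: [-0.0, -0.8, 0.7]
opening: 0.0855
```

Call:
jog_arm --angular '[[0,0,0],[0,0,0],[0,0,0],[0,0,0],[0,0,0],[0,0,0],[0,0,0],[0,0,0],[0,0,0]]' --delta_pos '[[0,0,0],[0,0,0],[0,0,0],[0,0,0],[0,0,0],[0,0,0],[0,0,0],[0,0,0],[0,0,0]]' --claw '[85,78,74,70,60,40,40,40,40]' --newtons 40

```text
time_s: 18.1
tcp_pos: [0.5896, -0.3562, 0.0431]
tcp_rot: [0.0, 0.815, 0.58, 0.001]
wrist_force: [0.3, -0.6, 6.1]
opening: 0.0596
```

```bash
python3 - <<'E'
from h import *
st()
E
```

```text
18.1 tcp [ 0.5896 -0.3562  0.0431] y [ 0.945 -0.328  0.001] z [ 0.001  0.    -1.   ] q [-0.59  0.74  1.64  0.    0.76 -0.25] F [ 0.3 -0.6  6.1] op 0.0596
```

Call:
jog_arm --angular '[[0,0,0],[0,0,0],[0,0,0],[0,0,0],[0,0,0],[0,0,0],[0,0,0]]' --delta_pos '[[0,0,0.03],[0,0,0.07],[0,0,0.1],[0,0,0.1],[0,0,0.1],[0,0,0.07],[0,0,0]]' --claw '[40,40,40,40,40,40,40]'

```text
time_s: 18.98
tcp_pos: [0.5903, -0.3567, 0.2337]
tcp_rot: [0.002, 0.815, 0.58, 0.001]
wrist_force: [0.8, 0.4, -1.4]
opening: 0.0594
```

Call:
jog_arm --angular '[[0,0,0],[0,0,-0.015],[0,0,-0.015],[0,0,-0.015],[0,0,-0.015],[0,0,-0.015],[0,0,-0.015],[0,0,-0.015],[0,0,-0.015],[0,0,-0.015],[0,0,-0.015],[0,0,0]]' --delta_pos '[[0,0.06,0],[0,0.1,0],[0,0.12,0],[0,0.12,0],[0,0.12,0],[0,0.12,0],[0,0.12,0],[0,0.12,0],[0,0.12,0],[0,0.12,0],[0,0.1,0],[0,0,0]]' --claw '[40,40,40,40,40,40,40,40,40,40,40,40]'

```text
time_s: 20.48
tcp_pos: [0.5876, 0.1352, 0.2293]
tcp_rot: [-0.001, 0.847, 0.532, -0.0]
wrist_force: [0.5, -0.9, -1.1]
opening: 0.0593
```

```bash
python3 - <<'E'
from h import *
p,R=st(); print("d",((np.array([.5853,.2473,.231])-p)/.4).round(4), "yaw",np.degrees(np.arctan2(R[0,1],-R[1,1]))-0)
E
```

```text
20.48 tcp [0.5876 0.1352 0.2293] y [ 0.901 -0.434 -0.002] z [-0.002  0.001 -1.   ] q [0.18 0.42 1.71 0.   1.02 0.62] F [ 0.5 -0.9 -1.1] op 0.0593
d [-0.0057  0.2802  0.0042] yaw 64.27001667327413
```

Call:
jog_arm --angular '[[0,0,0],[0,0,0],[0,0,0],[0,0,0],[0,0,0],[0,0,0],[0,0,0]]' --delta_pos '[[-0.003,0.06,0.003],[-0.003,0.07,0],[0,0.07,0],[0,0.05,0],[0,0.03,0],[0,0,0],[0,0,0]]' --claw '[40,40,40,40,40,40,40]'

```text
time_s: 21.35
tcp_pos: [0.5868, 0.2433, 0.2316]
tcp_rot: [0.0, 0.848, 0.53, 0.0]
wrist_force: [0.6, -0.1, -1.2]
opening: 0.0599
```

```bash
python3 - <<'E'
from h import *
p,R=st(); s=grab("scene","s6"); t=grab("top","t6")
print((np.array([.5853,.2473,.231])-p).round(4))
cor=lambda c:(proj(c,[[.643,.367,.208],[.591,.259,.208]])).round(1)
print(cor(s),cor(t))
a=cv2.resize(s["image"][200:330,250:410],None,fx=2.4,fy=2.4,interpolation=cv2.INTER_CUBIC);b=cv2.resize(t["image"][110:240,50:210],None,fx=2.4,fy=2.4,interpolation=cv2.INTER_CUBIC)
cv2.imwrite("pics/fin.png",np.hstack([a,b])[:,:,::-1])
E
```

```text
21.35 tcp [0.5868 0.2433 0.2316] y [ 0.899 -0.437  0.   ] z [ 0.  0. -1.] q [0.35 0.46 1.63 0.   1.05 0.8 ] F [ 0.6 -0.1 -1.2] op 0.0599
[-0.0015  0.004  -0.0006]
[[349.5 261.9]
 [328.3 224.3]] [[ 97.4 172.9]
 [140.6 192.6]]
```

View pics/fin.png

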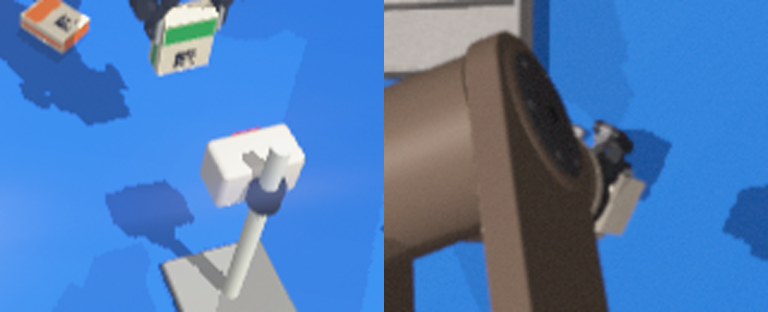

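The code sits at scene pixel (327,224) against the predicted focus pixel (328.3,224.3), so the last 4 mm remains. Nudging and letting it settle.

Call:
jog_arm --angular '[[0,0,0],[0,0,0],[0,0,0],[0,0,0],[0,0,0],[0,0,0],[0,0,0],[0,0,0]]' --delta_pos '[[-0.002,0.005,0],[-0.002,0.005,0],[0,0,0],[0,0,0],[0,0,0],[0,0,0],[0,0,0],[0,0,0]]' --claw '[40,40,40,40,40,40,40,40]'

```text
time_s: 22.45
tcp_pos: [0.5853, 0.248, 0.2317]
tcp_rot: [-0.0, 0.848, 0.531, 0.0]
wrist_force: [0.1, -1.1, -1.1]
opening: 0.0592
```

```bash
python3 - <<'E'
from h import *
p,R=st(); s=grab("scene","s7")
im=s["image"].astype(int); r=np.zeros(im.shape[:2],bool); r[215:232,318:338]=1
y,x=np.nonzero((im.max(2)<95)&r); print("code px",x.mean(),y.mean(),len(x)," focus px",proj(s,[[.591,.259,.208]]))
print(np.abs(arm.get_state()["qd"]).max())
arm.sign_off()
E
```

```text
22.45 tcp [0.5853 0.248  0.2317] y [ 0.899 -0.437  0.   ] z [ 0.001  0.    -1.   ] q [0.35 0.46 1.63 0.   1.05 0.81] F [ 0.1 -1.1 -1.1] op 0.0592
code px 326.22222222222223 224.44444444444446 9  focus px [[328.32550659 224.25264425]]
0.002563909975404551
the job is handed in; nothing more can be done
```

I handed the job in at 22.5 s of the 69 s allowed, with the green carton still held in front of the reader; no verdict is reported back.

**What I did:**
- I gripped the green carton with the tool tilted 45° and tipped it 90° onto its code end.
- I let go, and a picture after the arm backed off showed it standing by itself.
- I then gripped it again from above and held it code end down at the focus point, about 12 cm from the window.

**Last checks:**
- **Position:** the TCP was within 1 mm of its target. In the scene view the code lay 2 px (about 4 mm) from the predicted focus, judged from only 9 dark pixels.
- **Squareness:** the tool was vertical and turned to 64.1°. The reader's heading measured about 64.2°, with single edges giving 61.5 to 64.6°.
- **Grip and stillness:** the opening was 59 mm on the 60 mm carton, and the arm was still.

**Not fully confirmed:**
- **Reader position:** the two estimates of the window's position differed by about 5 mm, and I used the mean.
- **Top view:** the arm blocked the top camera at the end, so the final distance rests on the scene view and the arm's own readings.
- **Other cartons:** I did not measure the red and orange cartons again. The arm never worked close to them, and the views I took showed them undisturbed.

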